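# Reset the fan heater's thermal cut-out

## Task

The fan heater lying on the table has tripped its thermal cut-out. Snap the red-handled prod forward out of its sprung clip in the tool rack, find the red-ringed reset hole in the heater's cover with its tip and press the cut-out button inside all the way down, then snap the prod back into a free clip of the rack and let go. Leave the blue nut driver and the other things on the table where they are.

Things in the scene. Friction and masses are not known exactly. Their poses are not given: they have to be found in the camera images.
- rack: Blue sheet-steel tool rack fixed to the table: base 5 mm thick, 215 mm wide (y), x from -48 to +57 mm; upright back plate 97 mm high, its front at x = +14 mm. Origin on the table under the middle clip's axis; z up. Three steel spring C-clips in a row at y = -70, 0, +70 mm, open towards -x, hold upright 16 mm round handles with their axis at x = 0: the red prod, a blue nut driver, one is free.
- clip0 (a point): Clip at rack y = -70 mm: point on the axis of a handle held there, at mid-height of the clip, 80 mm above the table. The jaws reach from 68 to 92 mm height. Their noses close 8 mm in front of the axis, their flared lips end 17 mm in front.
- clip1 (a point): The same for the middle clip (rack y = 0). A handle snaps out when pulled level towards rack -x with about 9 N, and is free after 25 mm.
- clip2 (a point): The same for the clip at rack y = +70 mm. A handle held upright in front of a free clip snaps in when pushed level towards rack +x with about 6 N, until it meets the stop with its axis at this point.
- prod: Prod, 155 mm long, about 60 g. Origin at the tip, z from tip to handle end. Steel rod 6 mm thick with round tip up to z = 52 mm, finger guard 26 mm wide at 52 to 58, red handle 16 mm thick at 58 to 155, black band at 140. At the start it stands tip down on the rack's base plate in a clip, which holds the handle at z = 63 to 87; the guard below the clip stops it being drawn out upwards.
- prod_tip (a point): The tip of the prod's rod (the prod's origin). When the prod goes back into a clip the tip must be 0 to 4 mm above the base plate (5 to 9 mm above the table), or the guard hits the clip.
- prod_grip (a point): Point on the handle's axis 120 mm from the tip, a good place to grip from above with fingertips just above the clip. The prod may pivot in the fingers while it is snapped out or in, so grip firmly (80 N or more) and look at the tip's place afterwards.
- nut_driver: Nut driver with a blue round handle, in another clip of the rack; the same shape and length as the prod, but a 12 mm thick socket at its lower end. To be left where it is.
- heater: Fan heater fixed on the table, lying on its front, flat white rear cover up: 150 mm (x) by 200 mm (y), cover's face 72 mm above the table. Origin on the table under its centre, z up. A black carrying handle sticks out 30 mm on the +x side. Round intake grille of 52 mm radius about x = +12, y = +30 mm, 2 mm proud; the reset hole at x = -46, y = -72 mm.
- reset_hole (a point): Centre of the reset hole in the heater's cover, level with the cover's face (72 mm above the table). A red ring marks it. The hole is 9 mm in diameter with a countersink 17 mm wide and 4 mm deep, which leads the prod's 6 mm tip in.
- reset (a joint): Travel of the red cut-out button in the reset hole, in m: 0 = tripped, its face 8 mm below the cover's face; 0.005 = fully down (face 13 mm below the cover), against a stop. It moves stiffly (about 3 N) and stays down.
- needle_pliers: Red-handled needle-nose pliers, 126 mm long, lying on the table. Bystander.
- dust_blower: Red rubber dust blower, 97 mm long, lying on the table. Bystander.
- reading_glasses: Folded brown reading glasses, 118 mm wide, standing on the table. Bystander.

How it is judged:
On the way, in this order (a step that is already met when the one before it is completed fails the run):
1. the prod is out of its clip, its handle more than 40 mm in front of the row of clips (x of prod_grip in the frame of rack below -0.04 m), for 0.1 s.
2. the prod's tip is in the reset hole and the button is fully down (horizontal distance between prod_tip and reset_hole below 0.005 m and z of prod_tip in the frame of heater below 0.065 m and value of joint reset above 0.0042 m), for 0.1 s.
At the end, for the whole second after the job is handed in: The cut-out button is down (at least 4 of its 5 mm). The prod stands in one of the rack's clips, tip down, upright to within 0.12 rad, its axis within 7 mm of the clip's axis at the tip and 9 mm at the grip point, its tip no more than 9 mm above the base plate, at rest and let go (value of joint reset above 0.004 m and angle between prod's own z axis and vertical below 0.12 rad and z of prod_tip in the frame of rack below 0.014 m and linear speed of prod below 0.02 m/s and (horizontal distance between prod and clip0 below 0.007 m or horizontal distance between prod and clip1 below 0.007 m or horizontal distance between prod and clip2 below 0.007 m) and (horizontal distance between prod_grip and clip0 below 0.009 m or horizontal distance between prod_grip and clip1 below 0.009 m or horizontal distance between prod_grip and clip2 below 0.009 m)); the robot touches nothing.
It fails at once if the blue nut driver is moved by more than 20 mm (distance of nut_driver from where it was at the start of the episode above 0.02 m).
It fails at once if the pliers are moved by more than 30 mm (distance of needle_pliers from where it was at the start of the episode above 0.03 m).
It fails at once if the dust blower is moved by more than 30 mm (distance of dust_blower from where it was at the start of the episode above 0.03 m).
It fails at once if the reading glasses are moved by more than 30 mm (distance of reading_glasses from where it was at the start of the episode above 0.03 m).
It also fails if it takes over 51 s, if anything falls off the work surface, if the arm or the gripper's body presses on something with over 40 N, if the wrist force passes 120 N, or if a joint passes its speed limit or range.

## Robot

A 6-joint arm with a two-finger parallel gripper is mounted at the origin on a cart in front of the work surface, level with it; the furniture and walls round the work are solid. World frame = base frame: x ahead of the robot, y to its left, z up, the work surface at z = 0. Lengths are in m, angles in rad, forces in N, time in s.
With the tool pointing down it reaches from about 0.275 to 0.725 m from the base axis. Payload 5.6 kg.
Tool frame: the origin (TCP) lies at the very end of the fingers, on their centre line; the grasp point (between the pads) lies 19 mm behind it; z points along the fingers, y is the line along which they close (so a half turn about z gives the same grasp; the last joint's range is limited). The gripper opens to 85 mm and grips with 20 to 120 N. Pads are 22 mm wide; open, the fingers measure 114 mm over their backs; the gripper's body (76 mm by 85 mm) begins 54 mm behind the grasp point. The pads swing forward as they close: fully open they stand 13 mm farther back than shut.
Start: joints at [-0.858, 0.255, 0.108, 0, -1.424, -0.285], TCP at [0.228, -0.5, 0.231] pointing down, gripper open.
Joint ranges: [-2.95, 2.95], [-1.21, 1.97], [-1.09, 1.5], [-2.87, 1.71], [-2.94, -0.07], [-3.05, 3.05]. Speed limits (rad/s): [2.57, 2.57, 3.14, 3.14, 3.14, 3.14].

## Interface

Orientations are given as a 3x3 rotation matrix whose columns are the frame's x, y, z axes.
In Python, from rig import manip, cam gives the robot as it stands (manip), with the cameras (cam).
- The arm moves only by the tool pendant, called after "Call:" as name(argument=value, ...), one argument or row to a line, values as JSON. Schema: {"type":"object","properties":{"deltas":{"type":"array","items":{"type":"object","properties":{"pos":{"type":"array","items":{"type":"number"},"minItems":3,"maxItems":3},"rotvec":{"type":"array","items":{"type":"number"},"minItems":3,"maxItems":3},"aperture":{"type":"number"}},"additionalProperties":false,"required":["aperture"]},"minItems":1,"maxItems":12},"only":{"type":"string"},"quiet":{"type":"boolean"},"lines":{"type":"string"}},"required":["deltas"],"additionalProperties":false}. deltas is a list of rows, 1 to 12 of them, each an object with the fields pos (a list: dx, dy, dz in m), rotvec (a list: a rotation vector rx, ry, rz in rad), aperture (the finger opening in m); a field left out counts as zero (the opening has to be given); each row is the pose to reach, as a shift and turn from the pose commanded when the call began, along the tool's axes at that moment; what a row does not reach only later rows make up. A row lasts 1/12 s, in which the tool goes at most 0.0417 m and 0.125 rad, less where a joint would pass 70% of its speed; a pose out of reach is approached as far as the arm can. The fingers move at their own pace and stop on an object; the grip force is fixed at half the most. Time passes only in rows, so rows that do not move let the fingers close. The tool returns the time, the measured TCP pose, the force, the opening and the grip force at its end. only (a regular expression) keeps the lines of the reply that match it, lines (a string "A,B") keeps lines A to B, and quiet returns only ok. Input that does not fit is refused with a message, and nothing moves.
- manip.read_state(): the state, without advancing time (a new reading comes with each control period).
- cam.camera(name): name is "side" or "top"; returns a dict with "pixels" (480x640x3 uint8, red, green, blue), "vertical_fov" (degrees; the focal length in pixels is half the picture's height over the tangent of half this angle, whatever the lens; pixels are square), "cx", "cy" (the principal point, pixels), "k1" (the pictures are not rectified: a ray, as slopes to the right and down, at radius r is drawn at 1 + k1 r^2 times it, then the intrinsics apply), "rvec" (rotation vector, rad) and "tvec" (3), from world to camera coordinates, as OpenCV has them. Camera axes: x right, y down, z forward; pixel columns grow to the right and rows downward; lengths in m; the calibration is good to about 2 mm. A picture is of the moment at which its call begins. There is no depth.
- manip.hand_in(): hands the job in; it is judged then, once.
The state is a dict: "time_s": time; "qpos": joint angles; "qd": joint speeds; "joint_efforts": joint torques, N m; "tool_pos": TCP position; "ee_rot": TCP orientation; "contact_force": force on the tool from outside, world axes, zero at the start; "ft_torque": the same for the moment, N m; "finger_gap": finger opening in m; "gripper_force": force on a finger pad.
Only numpy, scipy, OpenCV 4.12 (cv2) and the standard library are available. Lean on these libraries where they do the work, as an engineer would, in place of code of your own. Each camera call takes 0.05 s, during which the arm holds its last target. There are 200 camera calls.

## Working session

There is one attempt and no reset: what is moved stays moved. The work goes in short steps, Python scripts to look and compute and a tool call to move; the robot and the scene stay as the last step left them, time stands still between calls to the robot, and variables do not carry over. Pictures are saved under pics/ and viewed, at most 10 in all, crops included, and the job is handed in when it is done.

```bash
ls; mkdir -p pics; cat > h.py <<'E'
import numpy as np, cv2
from rig import manip, cam
def shot(n):
    c=cam.camera(n); c['f']=240/np.tan(np.radians(c['vertical_fov'])/2)
    c['K']=np.array([[c['f'],0,c['cx']],[0,c['f'],c['cy']],[0,0,1]]); c['D']=np.array([c['k1'],0,0,0,0.])
    c['R']=cv2.Rodrigues(np.array(c['rvec'],float))[0]; c['t']=np.array(c['tvec'],float); return c
def ray(c,uv):
    p=cv2.undistortPoints(np.array([[uv]],float),c['K'],c['D'])[0,0]
    return -c['R'].T@c['t'], c['R'].T@np.array([p[0],p[1],1])
def onz(c,uv,z):
    o,d=ray(c,uv); return o+d*(z-o[2])/d[2]
def tri(c1,u1,c2,u2):
    o,d=ray(c1,u1);p,e=ray(c2,u2)
    s=np.linalg.lstsq(np.c_[d,-e],p-o,rcond=None)[0]
    a=o+d*s[0];b=p+e*s[1]; return (a+b)/2,np.linalg.norm(a-b)
def proj(c,P):
    return cv2.projectPoints(np.array(P,float).reshape(-1,1,3),np.array(c['rvec'],float),c['t'],c['K'],c['D'])[0].reshape(-1,2)
def save(c,f): cv2.imwrite('pics/'+f,c['pixels'][:,:,::-1])
E
python3 - <<'E'
from h import *
for n in('top','side'):
    c=shot(n); save(c,n+'0.png'); print(n,c['f'],c['k1'],-c['R'].T@c['t'],c['R'][2])
s=manip.read_state();print(s['time_s'],s['tool_pos'],s['ee_rot'],s['finger_gap'])
E
```

```text
pics
rig.py
top 491.80969090857513 -0.0038107853772907842 [ 0.29170996 -0.04032177  0.97899219] [ 0.21953987  0.02879941 -0.97517836]
side 554.6843636409915 -0.17108183916784164 [ 0.15166611 -0.91812839  0.46077529] [ 0.30094011  0.88173329 -0.36329252]
0.1 [ 0.22806374 -0.50001838  0.2304997 ] [[-9.09892701e-01 -4.14842995e-01 -7.50438644e-04]
 [-4.14843668e-01  9.09891498e-01  1.48069482e-03]
 [ 6.85618684e-05  1.65858813e-03 -9.99998622e-01]] 0.08516437647958912
```

View pics/top0.png

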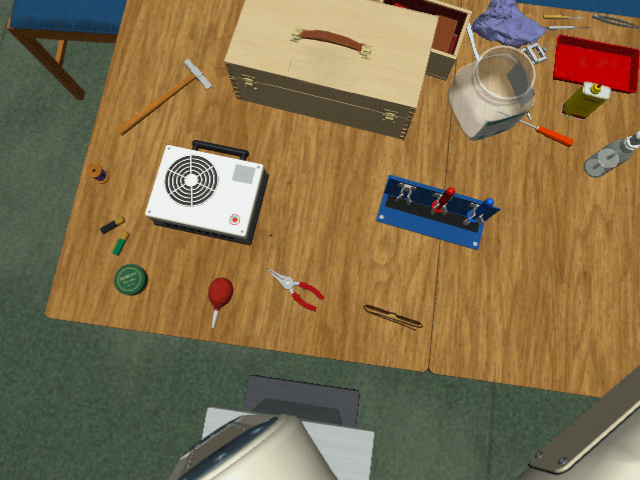

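View pics/side0.png

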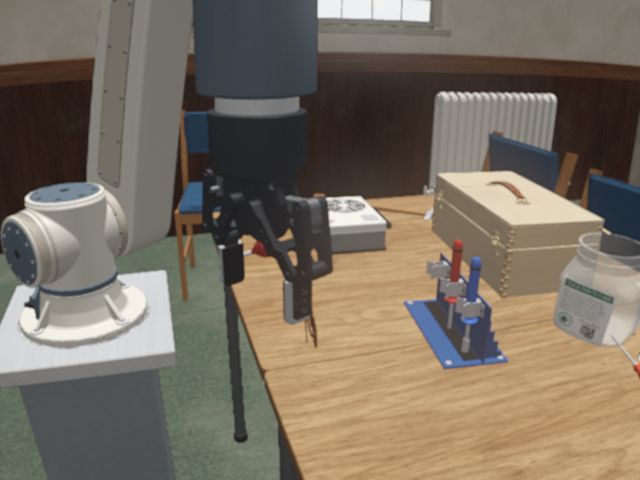

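The top view shows the red prod in the middle clip near (445,198), the free clip at (404,193), the nut driver at (482,210) and the reset ring at (235,219). In the side view the prod's end is near (458,243), and the heater is partly hidden behind the gripper.

```bash
cat > m.py <<'E'
from h import *
from scipy import ndimage as nd
t=shot('top'); s=shot('side')
def mask(c,col,box):
    x0,y0,x1,y1=box; h=cv2.cvtColor(c['pixels'],cv2.COLOR_RGB2HSV).astype(int); H,S,V=h[...,0],h[...,1],h[...,2]
    m=((H<8)|(H>172))&(S>130)&(V>70) if col=='r' else (H>100)&(H<125)&(S>130)&(V>60)
    o=np.zeros_like(m);o[y0:y1,x0:x1]=m[y0:y1,x0:x1]; return o
def pts(m): y,x=np.nonzero(m); return np.c_[x,y].astype(float)
if __name__=='__main__':
    r=pts(mask(t,'r',(430,180,462,215))); print('top red',len(r),r.min(0),r.max(0))
    q=pts(mask(s,'r',(440,235,470,310))); print('side red',len(q),q.min(0),q.max(0))
    for nm,c,p in(('t',t,r),('s',s,q)):
        for v in np.unique(p[:,1]): 
            k=p[p[:,1]==v][:,0]; print(nm,int(v),int(k.min()),int(k.max()),end='; ')
        print()
    g=pts(mask(t,'r',(222,208,248,232))); print('ring',len(g),g.min(0),g.max(0),g.mean(0), onz(t,(g.min(0)+g.max(0))/2,.072), onz(t,g.mean(0),.072))
    b=mask(t,'b',(365,165,510,260)).astype(np.uint8); cs=max(cv2.findContours(b,0,2)[0],key=cv2.contourArea)
    print('rack hull',cv2.approxPolyDP(cv2.convexHull(cs),3,True).reshape(-1,2).tolist())
    a=cv2.resize(t['pixels'][165:260,365:510],None,fx=5,fy=5,interpolation=2)
    b2=cv2.resize(s['pixels'][225:375,395:515],None,fx=3.16,fy=3.16,interpolation=2)[:475]
    b2=b2[:, :]; cv2.imwrite('pics/rt.png',a[:,:,::-1]); cv2.imwrite('pics/rs.png',b2[:,:,::-1])
E
python3 m.py
```

```text
top red 133 [432. 187.] [454. 212.]
side red 352 [445. 240.] [462. 302.]
t 187 451 451; t 188 448 453; t 189 447 454; t 190 446 454; t 191 446 454; t 192 446 454; t 193 446 453; t 194 447 453; t 195 448 452; t 197 441 446; t 198 440 444; t 199 449 449; t 200 435 439; t 201 434 442; t 202 433 445; t 203 432 445; t 204 432 443; t 205 432 442; t 206 432 439; t 207 432 441; t 208 436 440; t 209 434 440; t 210 433 441; t 211 435 441; t 212 437 440; 
s 240 456 460; s 241 455 461; s 242 455 461; s 243 454 462; s 244 454 462; s 245 454 462; s 246 454 462; s 247 454 462; s 248 454 461; s 249 454 461; s 252 453 460; s 253 453 461; s 254 453 461; s 255 453 461; s 256 453 461; s 257 453 460; s 258 453 460; s 259 453 460; s 260 453 460; s 261 452 459; s 262 453 459; s 263 452 459; s 264 452 459; s 265 452 459; s 266 452 459; s 267 452 459; s 268 452 458; s 269 452 458; s 270 452 459; s 271 452 458; s 272 452 458; s 273 451 458; s 274 451 458; s 275 451 458; s 276 451 458; s 277 451 458; s 278 451 457; s 279 451 457; s 280 451 457; s 281 455 455; s 297 449 451; s 298 447 455; s 299 445 455; s 300 446 455; s 301 447 455; s 302 452 454; 
ring 12 [233. 214.] [236. 224.] [234.66666667 220.08333333] [0.50013443 0.15859386 0.072     ] [0.49808356 0.15789979 0.072     ]
rack hull [[384, 193], [483, 223], [477, 249], [377, 220]]
```

View pics/rt.png

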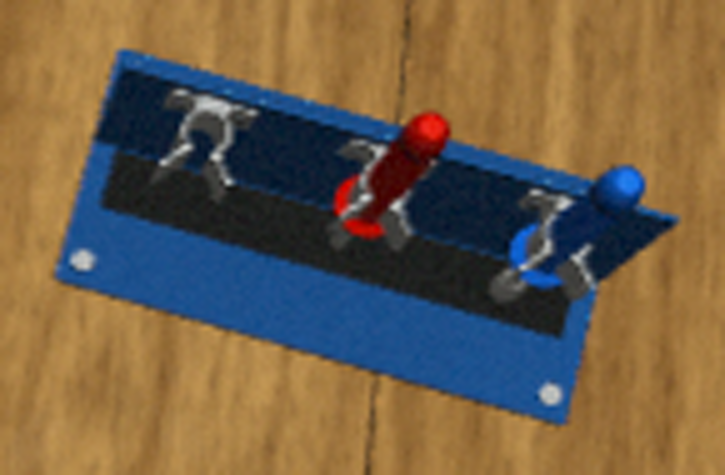

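View pics/rs.png

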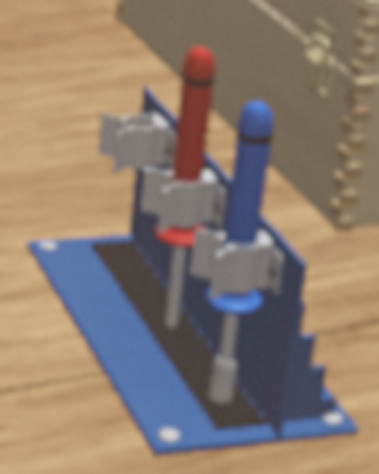

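The crops show the prod's dome at crop (428,130), which is top pixel (450.6,191), and its guard at crop (361,206), which is (437.2,206.2). The clip nearest +y, at crop (207,125), is free. The base's front corners are at crop (55,278) and (565,424).

```bash
python3 - <<'E'
from m import *
P=lambda x,y:(365+(x+.5)/5-.5,165+(y+.5)/5-.5)
FL=onz(t,P(55,278),.005);FR=onz(t,P(567,424),.005);print('front',FL,FR,np.linalg.norm(FL-FR))
yv=(FL-FR)/np.linalg.norm(FL-FR);xv=np.array([yv[1],-yv[0],0]);print('yaw',np.degrees(np.arctan2(xv[1],xv[0])))
O=(FL+FR)/2+.048*xv;print('origin from base',O)
print('dome tri',tri(t,(450.3,190.9),s,(458,245.0)),'guard tri',tri(t,P(361,206),s,(450.5,299.5)))
for nm,uv,z in(('dome',(450.3,190.9),.152),('guard',P(361,206),.062)): print(nm,onz(t,uv,z),'rackfr',(onz(t,uv,z)-O)@np.c_[xv,yv])
S=P
sc=lambda x,y:(395+(x+.5)/3.16-.5,225+(y+.5)/3.16-.5)
for a,b in(((82,260),(47,245)),((550,394),(170,434))): print('screw',tri(t,P(*a),s,sc(*b)))
h=cv2.cvtColor(t['pixels'],cv2.COLOR_RGB2HSV).astype(int)
m=((h[...,0]<10)|(h[...,0]>170))&(h[...,1]>50); p=np.array([(x,y) for y in range(208,232) for x in range(222,250) if m[y,x]])
print('ring',len(p),p.min(0),p.max(0)); e=cv2.minEnclosingCircle(p.astype(np.float32));print(e,onz(t,e[0],.072))
w=(h[...,1]<40)&(h[...,2]>190); w[:, :140]=0;w[:140]=0;w[245:]=0;w[:,275:]=0
cs=max(cv2.findContours(w.astype(np.uint8),0,2)[0],key=cv2.contourArea);bx=cv2.boxPoints(cv2.minAreaRect(cs))
W=np.array([onz(t,u,.072) for u in cv2.approxPolyDP(cv2.convexHull(cs),4,True).reshape(-1,2)]);print(W)
print('side px ring',proj(s,onz(t,e[0],.072)))
a=cv2.resize(t['pixels'][135:250,140:275],None,fx=5,fy=5,interpolation=2);cv2.imwrite('pics/ht.png',a[:,:,::-1])
E
```

```text
front [ 0.55321585 -0.11264663  0.005     ] [ 0.52162955 -0.32439183  0.005     ] 0.21408812172322017
yaw -8.484320358944847
origin from base [ 0.5848974  -0.22560109  0.005     ]
dome tri (array([ 0.58619499, -0.2263913 ,  0.15212593]), np.float64(0.0025987275272942663)) guard tri (array([ 0.58538743, -0.22389549,  0.05674069]), np.float64(0.00133321350774037))
dome [ 0.58496018 -0.22583452  0.152     ] rackfr [ 9.65368008e-05 -2.21618456e-04]
guard [ 0.58306148 -0.22257449  0.062     ] rackfr [-0.00226237  0.00272261]
screw (array([ 0.56327298, -0.12304883,  0.00542473]), np.float64(0.002187042130392563))
screw (array([ 0.5346101 , -0.3173026 ,  0.00550003]), np.float64(0.0035234112559097133))
ring 44 [229 214] [239 224]
((234.35714721679688, 219.07142639160156), 5.463339328765869) [0.49995836 0.15883799 0.072     ]
[[0.62988995 0.31728047 0.072     ]
 [0.61479975 0.12488718 0.072     ]
 [0.47190539 0.13524757 0.072     ]
 [0.48604418 0.32943655 0.072     ]]
side px ring [[328.0459053  220.90242698]]
```

View pics/ht.png

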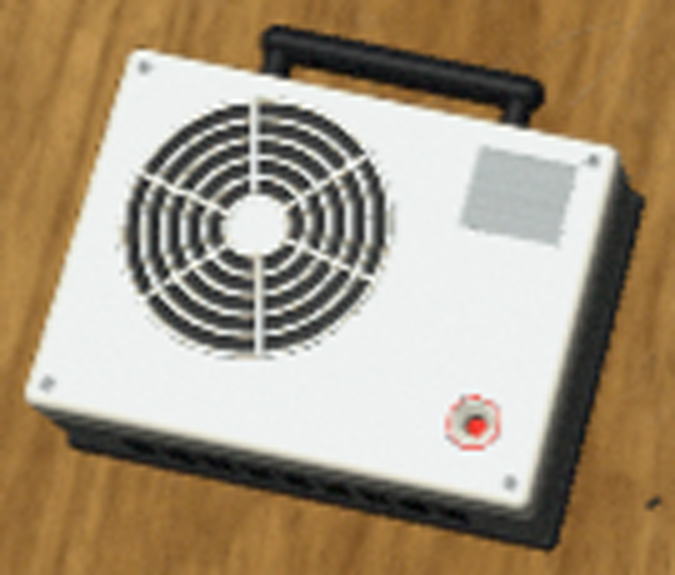

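The ring's centre casts to (0.500, 0.159), which agrees with the heater's outline. I'll grip with the fingers closing along rack x, so the prod can't pivot while it is pulled.

```bash
cat > d.py <<'E'
from h import *
import sys
from scipy.spatial.transform import Rotation as Ro
# usage: d.py x y z yaw_deg_of_tool_y
a=list(map(float,sys.argv[1:])); s=manip.read_state(); R=np.array(s['ee_rot']); p=np.array(s['tool_pos'])
th=np.radians(a[3]); y=np.array([np.cos(th),np.sin(th),0]);z=np.array([0,0,-1.]);T=np.c_[np.cross(y,z),y,z]
print('t',s['time_s'],'pos',p.round(4),'F',np.round(s['contact_force'],1),'gap',s['finger_gap'])
print('shift',(R.T@(np.array(a[:3])-p)).round(4),'rot',Ro.from_matrix(R.T@T).as_rotvec().round(4),'q',np.round(s['qpos'],2))
E
python3 d.py .5852 -.2258 .23 171.5
```

Call:
pendant(
  deltas=[
    {"pos":[-0.04,0.01,0],"rotvec":[0,0,-0.1],"aperture":0.05},
    {"pos":[-0.08,0.02,0],"rotvec":[0,0,-0.2],"aperture":0.05},
    {"pos":[-0.12,0.028,0],"rotvec":[0,0,-0.3],"aperture":0.05},
    {"pos":[-0.16,0.037,0],"rotvec":[0,0,-0.4],"aperture":0.05},
    {"pos":[-0.2,0.046,0],"rotvec":[0,0,-0.5],"aperture":0.05},
    {"pos":[-0.24,0.056,0],"rotvec":[0,0,-0.6],"aperture":0.05},
    {"pos":[-0.28,0.065,0],"rotvec":[0,0,-0.7],"aperture":0.05},
    {"pos":[-0.32,0.074,0],"rotvec":[0,0,-0.8],"aperture":0.05},
    {"pos":[-0.36,0.083,0],"rotvec":[0,0,-0.9],"aperture":0.05},
    {"pos":[-0.4,0.093,0],"rotvec":[0,0,-0.995],"aperture":0.05},
    {"pos":[-0.4387,0.1017,0],"rotvec":[0,0,-0.995],"aperture":0.05},
    {"pos":[-0.4387,0.1017,0],"rotvec":[0,0,-0.995],"aperture":0.05},
  ],
)

```text
time_s: 1.3
tool_pos: [0.5893, -0.2212, 0.229]
ee_rot: [[-0.142, -0.99, -0.001], [-0.99, 0.142, 0.002], [-0.001, 0.002, -1.0]]
contact_force: [-0.4, -0.2, -2.0]
finger_gap: 0.0503
gripper_force: 0.0
```

```bash
python3 d.py .5852 -.2258 .106 171.5
```

```text
t 1.3 pos [ 0.5893 -0.2212  0.229 ] F [-0.4 -0.2 -2. ] gap 0.05034398559166168
shift [0.0053 0.0032 0.123 ] rot [0.0016 0.0015 0.0056] q [-0.11  0.42  0.34 -0.   -1.49 -0.03]
```

```bash
python3 - <<'E'
from h import *
s=shot('side');t=shot('top');save(s,'s1.png')
h=cv2.cvtColor(s['pixels'],cv2.COLOR_RGB2HSV).astype(int)
m=((h[...,0]<10)|(h[...,0]>170))&(h[...,1]>50)
p=np.array([(x,y) for y in range(205,240) for x in range(300,360) if m[y,x]]);print(len(p),p.tolist()[:40])
if len(p):
  u=(p.min(0)+p.max(0))/2; print(u,tri(t,(234.36,219.07),s,u))
E
python3 d.py .5852 -.2258 .106 171.5
```

```text
0 []
t 1.4 pos [ 0.586  -0.2246  0.2302] F [-1.1 -0.   0.3] gap 0.049948736513235545
shift [0.0013 0.0004 0.1242] rot [0.0017 0.     0.0026] q [-0.12  0.41  0.33 -0.   -1.49 -0.03]
```

View pics/s1.png

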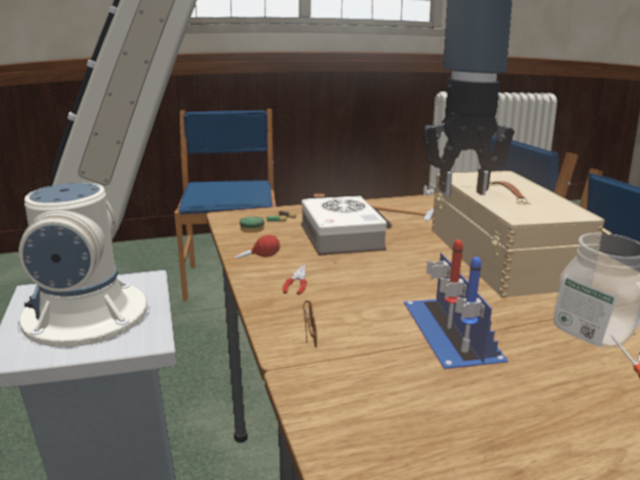

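The side view shows the gripper squarely above the prod, whose end is at (458,243), and the whole heater with its cover's near corners at about (318,236) and (383,231). Next I descend and grip.

Call:
pendant(
  deltas=[
    {"pos":[0.001,0,0.03],"rotvec":[0.001,0,0.002],"aperture":0.05},
    {"pos":[0.001,0,0.06],"rotvec":[0.001,0,0.002],"aperture":0.05},
    {"pos":[0.001,0,0.09],"rotvec":[0.001,0,0.002],"aperture":0.05},
    {"pos":[0.001,0,0.11],"rotvec":[0.001,0,0.002],"aperture":0.05},
    {"pos":[0.001,0,0.124],"rotvec":[0.001,0,0.002],"aperture":0.05},
    {"pos":[0.001,0,0.124],"rotvec":[0.001,0,0.002],"aperture":0.05},
    {"pos":[0.001,0,0.124],"rotvec":[0.001,0,0.002],"aperture":0.01},
    {"pos":[0.001,0,0.124],"rotvec":[0.001,0,0.002],"aperture":0.0},
    {"pos":[0.001,0,0.124],"rotvec":[0.001,0,0.002],"aperture":0.0},
    {"pos":[0.001,0,0.124],"rotvec":[0.001,0,0.002],"aperture":0.0},
    {"pos":[0.001,0,0.124],"rotvec":[0.001,0,0.002],"aperture":0.0},
    {"pos":[0.001,0,0.124],"rotvec":[0.001,0,0.002],"aperture":0.0},
  ],
)

```text
time_s: 2.4
tool_pos: [0.5855, -0.2275, 0.1091]
ee_rot: [[-0.149, -0.989, 0.003], [-0.989, 0.149, -0.002], [0.001, -0.003, -1.0]]
contact_force: [-2.4, -1.0, 5.7]
finger_gap: 0.0147
gripper_force: 58.6
```

```bash
python3 - <<'E'
from h import *
s=shot('side');t=shot('top')
h=cv2.cvtColor(s['pixels'],cv2.COLOR_RGB2HSV).astype(int)
b=s['pixels'].astype(int); rd=b[...,0]-(b[...,1]+b[...,2])//2
sub=rd[214:229,318:340]; print(sub.max()); y,x=np.nonzero(sub>sub.max()*.4); x=x+318;y=y+214; w=rd[y,x]
u=np.array([(x*w).sum()/w.sum(),(y*w).sum()/w.sum()]);print(len(x),u,x.min(),x.max(),y.min(),y.max(),tri(t,(234.36,219.07),s,u))
E
python3 d.py .5852 -.2258 .106 171.5
```

```text
23
55 [329.37336815 220.52872063] 318 335 218 228 (array([0.50127761, 0.15837452, 0.0726366 ]), np.float64(0.002949381971150491))
t 2.5 pos [ 0.5855 -0.2275  0.1091] F [-2.4 -1.4  6.5] gap 0.014796458860560606
shift [-0.0016  0.0005  0.0031] rot [-0.0031 -0.0012 -0.0013] q [-0.12  0.46  0.1   0.   -1.2  -0.03]
```

Call:
pendant(
  deltas=[
    {"pos":[0,0.006,0],"aperture":0},
    {"pos":[0,0.012,0],"aperture":0},
    {"pos":[0,0.018,0],"aperture":0},
    {"pos":[0,0.024,0],"aperture":0},
    {"pos":[0,0.03,0],"aperture":0},
    {"pos":[0,0.04,0],"aperture":0},
    {"pos":[0,0.05,0],"aperture":0},
    {"pos":[0,0.06,0],"aperture":0},
    {"pos":[0,0.07,0],"aperture":0},
    {"pos":[0,0.07,0],"aperture":0},
    {"pos":[0,0.07,0],"aperture":0},
    {"pos":[0,0.07,0],"aperture":0},
  ],
)

```text
time_s: 3.5
tool_pos: [0.5151, -0.2162, 0.1066]
ee_rot: [[-0.15, -0.989, -0.001], [-0.989, 0.15, 0.0], [-0.0, 0.001, -1.0]]
contact_force: [0.9, -0.5, -0.7]
finger_gap: 0.0146
gripper_force: 59.1
```

```bash
python3 - <<'E'
from h import *
s=shot('side');t=shot('top')
a=np.hstack([cv2.resize(t['pixels'][160:260,370:500],None,fx=3,fy=3),cv2.resize(s['pixels'][200:350,390:500],None,fx=3,fy=3)[:300]]) if 0 else cv2.resize(s['pixels'][190:370,390:510],None,fx=3.3,fy=3.3,interpolation=2)
cv2.imwrite('pics/s2.png',a[:,:,::-1])
E
python3 d.py .5 .1588 .25 171.5
```

```text
t 3.6 pos [ 0.5157 -0.2164  0.1068] F [-0.3 -0.  -0.4] gap 0.014323843444573218
shift [-0.3686  0.0716 -0.1432] rot [ 0.0002  0.0001 -0.0017] q [-0.12  0.34 -0.1  -0.   -1.13 -0.03]
```

View pics/s2.png

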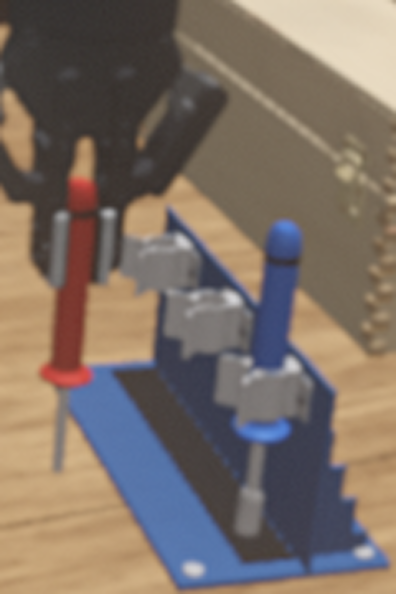

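The prod is out, upright between the pads, with its tip at crop (58,470). Next I lift it and carry it above the heater.

Call:
pendant(
  deltas=[
    {"pos":[0,0,-0.035],"aperture":0},
    {"pos":[-0.02,0,-0.07],"aperture":0},
    {"pos":[-0.055,0.01,-0.095],"aperture":0},
    {"pos":[-0.095,0.02,-0.1],"aperture":0},
    {"pos":[-0.135,0.03,-0.1],"aperture":0},
    {"pos":[-0.175,0.035,-0.1],"aperture":0},
    {"pos":[-0.215,0.042,-0.1],"aperture":0},
    {"pos":[-0.255,0.05,-0.1],"aperture":0},
    {"pos":[-0.295,0.06,-0.1],"aperture":0},
    {"pos":[-0.33,0.065,-0.1],"aperture":0},
    {"pos":[-0.355,0.07,-0.1],"aperture":0},
    {"pos":[-0.3686,0.0716,-0.1],"aperture":0},
  ],
)

```text
time_s: 4.6
tool_pos: [0.4996, 0.1618, 0.2067]
ee_rot: [[-0.147, -0.989, 0.0], [-0.989, 0.147, -0.0], [-0.0, -0.0, -1.0]]
contact_force: [0.4, -0.8, -0.7]
finger_gap: 0.0145
gripper_force: 59.1
```

Call:
pendant(
  deltas=[
    {"aperture":0},
    {"aperture":0},
    {"aperture":0},
  ],
)

```text
time_s: 4.85
tool_pos: [0.5001, 0.1579, 0.207]
ee_rot: [[-0.15, -0.989, 0.001], [-0.989, 0.15, -0.001], [0.001, -0.001, -1.0]]
contact_force: [-0.2, 0.2, -0.4]
finger_gap: 0.0144
gripper_force: 59.1
```

```bash
python3 - <<'E'
from h import *
s=shot('side');t=shot('top')
a=cv2.resize(t['pixels'][150:250,190:290],None,fx=4,fy=4,interpolation=2);b=cv2.resize(s['pixels'][150:250,290:390],None,fx=4,fy=4,interpolation=2)
cv2.imwrite('pics/h1.png',np.hstack([a,b])[:,:,::-1])
p=manip.read_state()['tool_pos']; T=[p[0],p[1],p[2]-.104]; print(proj(t,T),proj(s,T))
E
python3 d.py .5 .1588 .2 171.5
```

```text
[[232.06147841 214.83267296]] [[328.48872456 207.25380538]]
t 4.95 pos [0.5001 0.1576 0.2072] F [-0.2  0.1 -0.3] gap 0.014534092870550167
shift [-0.0012  0.0003  0.0072] rot [-0.0009 -0.0002 -0.0032] q [ 0.6   0.21 -0.01  0.   -1.35 -0.76]
```

View pics/h1.png

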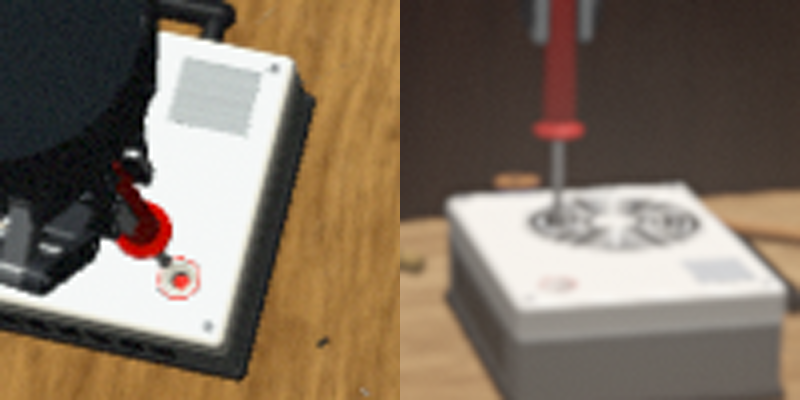

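Left (top view): the tip is at crop (167,263) and the ring at (178,278). Right (side view): the tip is at (157,215) and the ring at (156,283). The tip hovers directly over the hole.

```bash
python3 - <<'E'
from h import *
s=shot('side');t=shot('top')
T=lambda x,y:(190+(x+.5)/4-.5,150+(y+.5)/4-.5); S=lambda x,y:(290+(x+.5)/4-.5,150+(y+.5)/4-.5)
print(tri(t,T(167,263),s,S(157,213)),tri(t,T(178.5,278),s,S(156.5,283)))
print(onz(t,T(167,263),.103),onz(t,T(178.5,278),.072))
# rod line in the side view, subpixel dark columns; red handle in top
g=s['pixels'].astype(int).sum(2)
for r in range(184,206,2):
    row=g[r,322:338]; bg=np.median(row); w=np.abs(row-bg); w[w<25]=0; print(r,(w*np.arange(322,338)).sum()/max(w.sum(),1),row.tolist())
E
```

```text
(array([0.49841091, 0.15598345, 0.1132809 ]), np.float64(0.0037281729957367835)) (array([0.50049655, 0.15858454, 0.07308051]), np.float64(0.0018518882664058474))
[0.49899458 0.15872397 0.103     ] [0.4998263  0.15902109 0.072     ]
184 329.64925373134326 [187, 191, 206, 227, 246, 264, 287, 306, 311, 294, 268, 250, 234, 212, 191, 183]
186 329.17252396166134 [192, 184, 187, 180, 188, 217, 290, 340, 315, 245, 198, 184, 183, 185, 187, 187]
188 329.0820399113082 [189, 189, 187, 187, 187, 220, 302, 347, 315, 232, 189, 185, 195, 193, 193, 194]
190 329.1154273029967 [194, 186, 197, 187, 189, 220, 297, 345, 313, 238, 192, 189, 189, 190, 193, 190]
192 329.0777777777778 [197, 194, 193, 194, 193, 227, 302, 348, 315, 238, 194, 191, 196, 203, 193, 196]
194 327.4562268803946 [364, 341, 291, 221, 189, 226, 305, 350, 316, 234, 193, 199, 190, 195, 196, 193]
196 326.64461883408075 [344, 322, 281, 234, 216, 250, 299, 340, 315, 257, 239, 237, 235, 242, 249, 282]
198 329.56435643564356 [582, 589, 590, 601, 618, 590, 493, 432, 512, 592, 610, 595, 587, 597, 615, 632]
200 327.33756166314305 [724, 727, 726, 721, 703, 640, 514, 435, 515, 590, 586, 529, 463, 457, 499, 540]
202 326.17560175054706 [690, 661, 611, 566, 512, 446, 391, 395, 458, 504, 509, 522, 547, 533, 486, 471]
204 329.3387660069849 [538, 439, 473, 490, 399, 323, 346, 367, 401, 460, 470, 459, 516, 546, 523, 521]
```

Call:
pendant(
  deltas=[
    {"pos":[-0.001,0,0.01],"aperture":0},
    {"pos":[-0.001,0,0.02],"aperture":0},
    {"pos":[-0.001,0,0.025],"aperture":0},
    {"pos":[-0.001,0,0.03],"aperture":0},
    {"pos":[-0.001,0,0.034],"aperture":0},
    {"pos":[-0.001,0,0.037],"aperture":0},
    {"pos":[-0.001,0,0.04],"aperture":0},
    {"pos":[-0.001,0,0.043],"aperture":0},
    {"pos":[-0.001,0,0.045],"aperture":0},
    {"pos":[-0.001,0,0.047],"aperture":0},
    {"pos":[-0.001,0,0.047],"aperture":0},
    {"pos":[-0.001,0,0.047],"aperture":0},
  ],
)

```text
time_s: 6.05
tool_pos: [0.5011, 0.1596, 0.1624]
ee_rot: [[-0.149, -0.989, 0.004], [-0.989, 0.149, 0.0], [-0.001, -0.004, -1.0]]
contact_force: [-3.5, -2.0, 11.8]
finger_gap: 0.0143
gripper_force: 60.6
```

```bash
python3 d.py .5 .1588 .2 171.5
```

```text
t 6.05 pos [0.5011 0.1596 0.1624] F [-3.5 -2.  11.8] gap 0.0143323441208945
shift [ 0.0009  0.0008 -0.0376] rot [-0.0043  0.0007 -0.0011] q [ 0.61  0.24 -0.09  0.   -1.24 -0.76]
```

Call:
pendant(
  deltas=[
    {"pos":[0,0,0.003],"aperture":0},
    {"pos":[0,0,0.005],"aperture":0},
    {"pos":[0,0,0.005],"aperture":0},
    {"pos":[0,0,0.005],"aperture":0},
  ],
)

```text
time_s: 6.38
tool_pos: [0.5024, 0.16, 0.1616]
ee_rot: [[-0.148, -0.989, 0.01], [-0.989, 0.148, 0.002], [-0.003, -0.009, -1.0]]
contact_force: [-8.7, -1.5, 32.4]
finger_gap: 0.0144
gripper_force: 64.9
```

```bash
python3 d.py .5 .1588 .2 171.5
```

```text
t 6.3833 pos [0.5024 0.16   0.1616] F [-8.7 -1.5 32.4] gap 0.014408037421491937
shift [ 0.0014  0.0018 -0.0384] rot [-0.0094  0.0031 -0.    ] q [ 0.61  0.24 -0.1   0.   -1.23 -0.76]
```

The button is at its stop: about 32 N, with the tip roughly 13 mm below the cover. Now I retract.

Call:
pendant(
  deltas=[
    {"pos":[0,0,-0.01],"aperture":0},
    {"pos":[0,0,-0.025],"aperture":0},
    {"pos":[0,0,-0.04],"aperture":0},
    {"pos":[0,0,-0.055],"aperture":0},
    {"pos":[0,0,-0.055],"aperture":0},
    {"pos":[0,0,-0.055],"aperture":0},
  ],
)

```text
time_s: 6.88
tool_pos: [0.5003, 0.1604, 0.2103]
ee_rot: [[-0.149, -0.989, 0.002], [-0.989, 0.149, 0.002], [-0.002, -0.002, -1.0]]
contact_force: [0.5, 0.1, -0.8]
finger_gap: 0.0146
gripper_force: 59.6
```

```bash
python3 d.py .5157 -.2164 .19 171.5
```

```text
t 6.8833 pos [0.5003 0.1604 0.2103] F [ 0.5  0.1 -0.8] gap 0.014568994953591282
shift [ 0.3703 -0.0715  0.0197] rot [-0.0017  0.0019 -0.0017] q [ 0.61  0.21 -0.   -0.   -1.36 -0.76]
```

Call:
pendant(
  deltas=[
    {"pos":[0.035,-0.007,0],"aperture":0},
    {"pos":[0.075,-0.015,0],"aperture":0},
    {"pos":[0.115,-0.022,0],"aperture":0},
    {"pos":[0.155,-0.03,0],"aperture":0},
    {"pos":[0.195,-0.038,0],"aperture":0},
    {"pos":[0.235,-0.045,0],"aperture":0},
    {"pos":[0.275,-0.053,0],"aperture":0},
    {"pos":[0.315,-0.061,0.01],"aperture":0},
    {"pos":[0.345,-0.067,0.02],"aperture":0},
    {"pos":[0.36,-0.07,0.02],"aperture":0},
    {"pos":[0.3703,-0.0715,0.02],"aperture":0},
    {"pos":[0.3703,-0.0715,0.02],"aperture":0},
  ],
)

```text
time_s: 7.88
tool_pos: [0.515, -0.2184, 0.1889]
ee_rot: [[-0.152, -0.988, -0.001], [-0.988, 0.152, 0.0], [-0.0, 0.001, -1.0]]
contact_force: [0.6, 0.2, -0.2]
finger_gap: 0.0144
gripper_force: 59.6
```

Call:
pendant(
  deltas=[
    {"pos":[0,0,0.03],"aperture":0},
    {"pos":[0,0,0.05],"aperture":0},
    {"pos":[0,0,0.065],"aperture":0},
    {"pos":[0,0,0.065],"aperture":0},
    {"pos":[0,0,0.065],"aperture":0},
  ],
)

```text
time_s: 8.3
tool_pos: [0.5155, -0.2161, 0.125]
ee_rot: [[-0.148, -0.989, -0.0], [-0.989, 0.148, -0.0], [0.0, 0.0, -1.0]]
contact_force: [-0.7, -0.0, 1.1]
finger_gap: 0.0146
gripper_force: 59.6
```

```bash
python3 d.py .5157 -.2164 .1105 171.5
```

```text
t 8.3 pos [ 0.5155 -0.2161  0.125 ] F [-0.7 -0.   1.1] gap 0.01464707478857795
shift [ 0.0002 -0.0003  0.0145] rot [ 0.0002 -0.0001 -0.0003] q [-0.12  0.33 -0.07  0.   -1.18 -0.03]
```

Call:
pendant(
  deltas=[
    {"pos":[0,0,0.008],"aperture":0},
    {"pos":[0,0,0.0145],"aperture":0},
    {"pos":[0,0,0.0145],"aperture":0},
    {"pos":[0,0,0.0145],"aperture":0},
  ],
)

```text
time_s: 8.63
tool_pos: [0.5155, -0.2169, 0.1107]
ee_rot: [[-0.149, -0.989, 0.001], [-0.989, 0.149, -0.0], [-0.0, -0.001, -1.0]]
contact_force: [0.5, -0.3, 0.6]
finger_gap: 0.0146
gripper_force: 59.6
```

```bash
python3 - <<'E'
from h import *
s=shot('side');t=shot('top')
a=cv2.resize(t['pixels'][170:270,380:480],None,fx=4,fy=4,interpolation=2);b=cv2.resize(s['pixels'][240:340,365:465],None,fx=4,fy=4,interpolation=2)
cv2.imwrite('pics/r3.png',np.hstack([a,b])[:,:,::-1])
p=manip.read_state()['tool_pos']; 
for z in(.0065,.064): T=[p[0],p[1],z]; print((proj(t,T)-[380,170])*4,(proj(s,T)-[365,240])*4)
b=s['pixels'][315:345,395:420].astype(int).sum(2)
E
python3 d.py .5157 -.2164 .1105 171.5
```

```text
[[179.92557874 299.0879386 ]] [[169.49666802 364.78978131]]
[[204.40837838 275.06114697]] [[179.62544885 238.36590688]]
t 8.7333 pos [ 0.5159 -0.2172  0.1112] F [-0.9 -0.2 -0.4] gap 0.01424602796187353
shift [-0.0008  0.0003  0.0007] rot [-0.0018 -0.0001 -0.0016] q [-0.12  0.34 -0.09  0.   -1.14 -0.03]
```

View pics/r3.png

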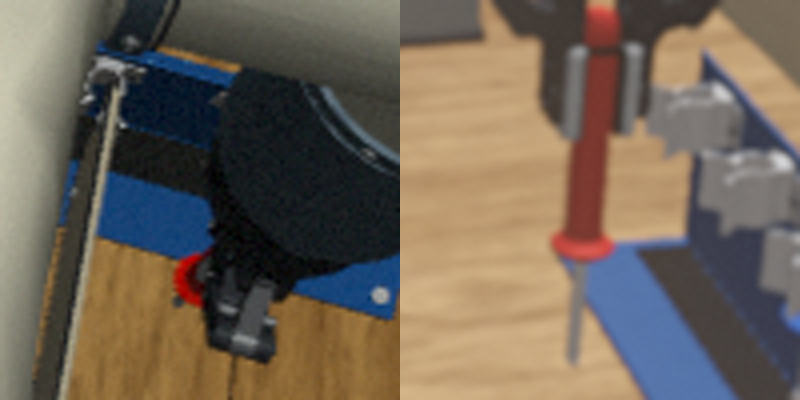

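Both views match an upright prod to within one pixel, with the tip at side crop (173,363) and the guard at (182,243). I push it into the middle clip.

Call:
pendant(
  deltas=[
    {"pos":[0,-0.015,0],"aperture":0},
    {"pos":[0,-0.03,0],"aperture":0},
    {"pos":[0,-0.04,0],"aperture":0},
    {"pos":[0,-0.048,0],"aperture":0},
    {"pos":[0,-0.053,0],"aperture":0},
    {"pos":[0,-0.058,0],"aperture":0},
    {"pos":[0,-0.062,0],"aperture":0},
    {"pos":[0,-0.066,0],"aperture":0},
    {"pos":[0,-0.07,0],"aperture":0},
    {"pos":[0,-0.072,0],"aperture":0},
    {"pos":[0,-0.072,0],"aperture":0},
    {"pos":[0,-0.072,0],"aperture":0},
  ],
)

```text
time_s: 9.73
tool_pos: [0.5858, -0.2277, 0.1107]
ee_rot: [[-0.15, -0.989, -0.001], [-0.989, 0.15, 0.0], [-0.0, 0.001, -1.0]]
contact_force: [-4.7, 1.6, 0.8]
finger_gap: 0.0147
gripper_force: 60.1
```

```bash
python3 d.py .5849 -.2268 .1105 171.5
```

```text
t 9.7333 pos [ 0.5858 -0.2277  0.1107] F [-4.7  1.6  0.8] gap 0.014694918492589817
shift [-0.0008  0.001   0.0002] rot [ 0.0013  0.0001 -0.0018] q [-0.12  0.47  0.11 -0.   -1.21 -0.03]
```

Call:
pendant(
  deltas=[
    {"pos":[0,0.001,0],"aperture":0.03},
    {"pos":[0,0.001,0],"aperture":0.045},
    {"pos":[0,0.001,0],"aperture":0.045},
    {"pos":[0,0.001,0],"aperture":0.045},
    {"pos":[0,0.001,-0.02],"aperture":0.045},
    {"pos":[0,0.001,-0.05],"aperture":0.045},
    {"pos":[0,0.001,-0.09],"aperture":0.045},
    {"pos":[0,0.001,-0.13],"aperture":0.045},
    {"pos":[0,0.03,-0.16],"aperture":0.045},
    {"pos":[0,0.07,-0.16],"aperture":0.045},
    {"pos":[0,0.11,-0.16],"aperture":0.045},
    {"pos":[0,0.14,-0.16],"aperture":0.045},
  ],
)

```text
time_s: 10.73
tool_pos: [0.4464, -0.2067, 0.2717]
ee_rot: [[-0.149, -0.989, 0.004], [-0.989, 0.149, -0.0], [-0.0, -0.004, -1.0]]
contact_force: [1.0, -0.6, 0.5]
finger_gap: 0.045
gripper_force: 0.0
```

Call:
pendant(
  deltas=[
    {"pos":[-0.04,0.03,0],"aperture":0.045},
    {"pos":[-0.08,0.05,0],"aperture":0.045},
    {"pos":[-0.08,0.05,0],"aperture":0.045},
    {"pos":[-0.08,0.05,0],"aperture":0.045},
  ],
)

```text
time_s: 11.07
tool_pos: [0.4101, -0.1184, 0.2719]
ee_rot: [[-0.146, -0.989, 0.005], [-0.989, 0.146, 0.001], [-0.001, -0.005, -1.0]]
contact_force: [0.2, -0.1, 0.2]
finger_gap: 0.0449
gripper_force: 0.0
```

```bash
python3 - <<'E'
from h import *
s=shot('side');t=shot('top')
a=cv2.resize(t['pixels'][165:265,395:495],None,fx=4,fy=4,interpolation=2);b=cv2.resize(s['pixels'][230:330,405:505],None,fx=4,fy=4,interpolation=2)
c=cv2.resize(t['pixels'][195:245,210:260],None,fx=4,fy=4,interpolation=2)
o=np.hstack([a,b]); o=np.vstack([o,np.hstack([c,np.zeros((200,600,3),np.uint8)])])
cv2.imwrite('pics/e.png',o[:,:,::-1])
E
```

```text
(no output)
```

View pics/e.png

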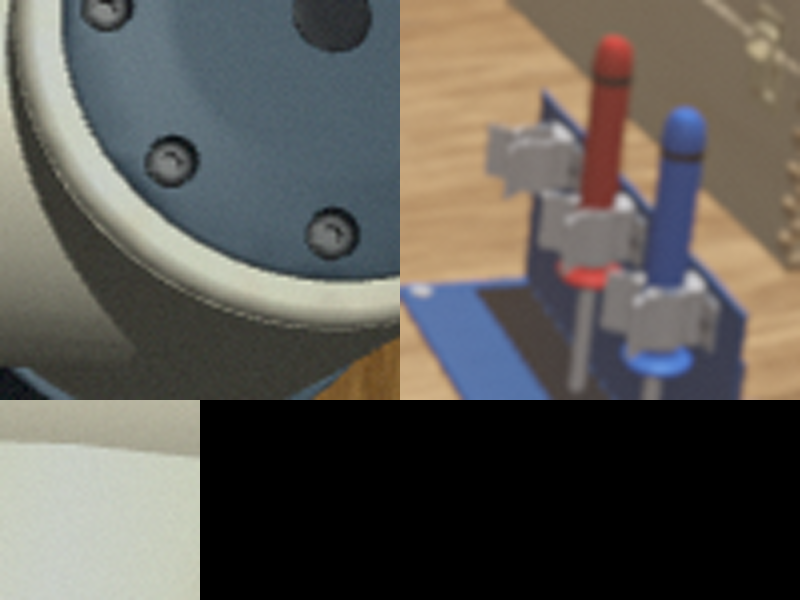

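The side view shows the prod seated in the middle clip, parallel to the nut driver, with its dome back at about pixel (458,241). The top view is blocked by the arm. The press itself is confirmed by the hard stop at full depth.

```bash
python3 -c "
from rig import manip, cam
print(manip.hand_in())"
```

```text
the job is handed in; nothing more can be done
None
```

The prod was snapped out, the reset button was pressed against its stop at full depth (about 32 N), and the prod went back into the middle clip and was released; I handed the job in at about 11 s and got no verdict back.

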